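# Put the wire spool away and shut the case's sliding door

### The arm

A 6-joint arm with a two-finger parallel gripper is mounted at the origin on the work surface. World frame = base frame: x ahead of the robot, y to its left, z up, the work surface at z = 0. Lengths are in m, angles in degrees, forces in N, time in s.
With the tool pointing down it reaches from about 0.4 to 0.825 m from the base axis. Payload 7 kg.
Tool frame: the origin (TCP) lies midway between the tips of the shut fingers; the grasp point (between the pads) lies 19 mm behind it (ctrl.hold_point_z is the distance from the TCP to the grasp point, in m); z points along the fingers, x is the direction in which the jaws open and shut, and the axes are right-handed (so a half turn about z gives the same grasp; the last joint's range is limited). The gripper opens to 88 mm and grips with 3 to 60 N. Pads are 19 mm wide; open, the fingers measure 130 mm over their backs; the gripper's body (78 mm by 193 mm) begins 47 mm behind the grasp point.
Start: joints at [86.866, 20.546, 0.682, 0, -70.136, -16.507], TCP at [0.227, 0.636, 0.227] pointing down, gripper open.
Joint ranges: [-176.03, 176.03], [-82.01, 121.73], [-58.28, 71.71], [-173.87, 95.51], [-174.79, -0.11], [-173.66, 173.66]. Speed limits (degrees/s): [136.94, 136.94, 172.46, 180, 180, 180].

### API

Orientations are given as [roll, pitch, yaw] about the fixed x, y, z axes, in that order (R = Rz(yaw) Ry(pitch) Rx(roll)).
In Python, from plant import ctrl gives the robot as it stands.
- The arm moves only by the tool apply_moves, never from a script. Its argument "motion" is a list of rows, each a list of 2 entries, a list of its own where there are three numbers: the shift along the world's x, y, z in cm, then the turn about the world's z in degrees. In form: [[[tx, ty, tz], roll], ...]. A call has 1 to 10 rows; each row is the pose to reach, as a shift and turn from the pose commanded when the call began; what a row does not reach only later rows make up. A row lasts 1/10 s, in which the tool goes at most 50 mm and 8.59 degrees, less where a joint would pass 70% of its speed; a pose out of reach is approached as far as the arm can. A call with a gripper value outside its range is refused whole. "hand" is the finger opening in cm, from 0 to 8.76, set as the call begins (left out, the last holds). The fingers move at their own pace and stop on an object; the grip force is fixed at half the most. Time passes only in rows, so rows that repeat a pose let the fingers close. It gives the time, the measured TCP pose, the force and the opening at its end, in the units of the state.
- ctrl.get_obs(): the state, without advancing time (a new reading comes with each control period).
- ctrl.snapshot(name): name is "side" or "top" or "wrist"; returns (picture, depth): 420x560x3 uint8, blue, green, red; 420x560 float32, m along the optical axis (not along the pixel's ray), 0 where there is no reading.
- ctrl.camera_model(name): a dict with "fx", "fy", "cx", "cy" (pixels), "cam_to_world" (4x4, takes a point from camera to world coordinates); the wrist camera has in their place "tool_from_camera" (4x4, takes a point from camera to tool coordinates, whose origin is the TCP and whose axes are the tool frame's). Camera axes: x right, y down, z forward; pixel columns grow to the right and rows downward; lengths in m; the calibration is good to about 2 mm. A picture is of the moment at which its call begins: read the wrist's pose just before it. camera_model takes no time and is no camera call.
- ctrl.close_job(): hands the job in, once; it reports no verdict.
The state is a dict: "clock": time; "joint_pos": joint angles; "qvel": joint speeds; "tau": joint torques, N m; "tool_pos": TCP position; "orientation": TCP orientation; "force": force on the tool from outside, world axes, zero at the start; "moment": the same for the moment, N m; "opening": finger opening in m.
Only numpy, scipy, OpenCV 4.12 (cv2) and the standard library are available. Lean on these libraries where they do the work, as an engineer would, in place of code of your own. Each camera call takes 0.05 s, during which the arm holds its last target.

### The job

Stand the loose wire spool upright in the open well of the grey wire case and let go of it. Then slide the case's top door along its track until it closes against the black rubber strip of the end frame, and press it home with a firm, steady push of about 15 N for a good second - never driving it against the strip with more than 30 N - and take the hand away without drawing the door back, leaving it shut against the strip. Leave the jar and the carton where they are.

Things in the scene. Friction and masses are not known exactly. Their poses are not given: they have to be found in the camera images.
- case: Grey metal wire case fixed to the bench, 160 (x) x 320 (y) x 85 mm, with aluminium tracks along both long top edges up to z 102. Origin: centre of its underside; z up, y along the tracks. Open well at its -y end; a fixed panel (top at z 85) roofs it from y -12 to y 160. An end post (jamb) stands across the -y end, y -166 to -146, z 85 to 115.
- well (a point): Centre of the well's floor (case x 0, y -71, z 6 mm); axes as the case. The well is 140 (x) x 118 mm (y), open from above, its walls reach z 85, and the tracks overhang 10 mm at each x side at z 85 to 102. The spool belongs standing here.
- door (a joint): The door's place on its track, m: 0 when its leading edge is at the strip's nominal face, growing as it opens (towards case +y), at most 0.153. It really meets the strip at somewhere between -0.009 and 0.009. It starts open at 0.118 to 0.150. It runs stiffly: about 4.5 N, plus 1.5 N for each 50 mm/s, keep it moving, and it stays where it is left.
- pull (a point): Top centre of the door's black pull, an upright block 70 (x) x 14 (y) x 34 mm high in the middle of the door; axes as the case; top at z 131, foot at z 97. The door is an aluminium plate 142 (x) x 140 (y) x 6 mm, top face at z 97. Push the pull on its +y face (the door closes towards case -y) or pinch it across its 14 mm.
- spool: Wire spool standing on the bench, 66 mm high, 300 g: two black round flanges of 52 mm diameter (bottom one 8 mm thick, top one 10 mm thick), with copper wire of 44 mm diameter between. Origin: centre of its underside, z along its axis, upwards.
- jar: Bystander: amber glass jar, 56 mm diameter, 85 mm high. Origin: centre of its underside.
- carton: Bystander: closed cardboard carton 100 x 75 x 50 mm. Origin: centre of its underside.
- strip_nominal (a point): Nominal middle of the face of the black rubber strip on the jamb's +y side (case y -136, z 100; strip 128 mm long, z 90 to 110), against which the door's leading edge closes; axes as the case. The strip is adjustable: its face really stands anywhere within 9 mm of this point to either side in y, which no reading tells: feel for it. The rubber is firm: it gives under 1 mm at 30 N.
Not all that is in view belongs to the job. Leave any blue or red look-alike of the spool alone.

How it is judged (in metres and radians):
On the way, in this order (a step that is already met when the one before it is completed fails the run):
1. the spool stands upright on the floor of the well, let go, the door still open (x of spool in the frame of well between -0.046 and 0.046 m and y of spool in the frame of well between -0.035 and 0.035 m and z of spool in the frame of well below 0.004 m and angle between spool's own z axis and vertical below 0.15 rad and contact force between the fingers and spool below 0.05 N and value of joint door above 0.08 m), for 0.2 s.
2. the door is pressed against the rubber strip with at least 8 N for 0.5 s (contact force between door and case above 8 N), for 0.5 s.
3. the hand is off the door, which is left bearing against the strip (contact force between each of the fingers, the arm and door below 0.05 N and contact force between door and case above 0.2 N), for 0.1 s.
At the end, for the whole second after the job is handed in: The spool stands upright (within 0.15 rad) on the floor of the well, and the door, after having been pressed and left bearing against the strip, is at rest and still shut, its joint below 11 mm (x of spool in the frame of well between -0.046 and 0.046 m and y of spool in the frame of well between -0.035 and 0.035 m and z of spool in the frame of well below 0.004 m and angle between spool's own z axis and vertical below 0.15 rad and value of joint door below 0.011 m and velocity of joint door below 0.005 m/s); the robot touches nothing.
It fails at once if the door is driven against the strip with more than 30 N (contact force between door and case above 30 N).
It fails at once if the jar is moved by more than 30 mm (distance of jar from where it was at the start of the episode above 0.03 m).
It fails at once if the carton is moved by more than 30 mm (distance of carton from where it was at the start of the episode above 0.03 m).
It also fails if it takes over 72 s, if anything falls off the work surface, if the arm or the gripper's body presses on something with over 40 N, if the wrist force passes 120 N, or if a joint passes its speed limit or range.

## Working session

There is one attempt and no reset: what is moved stays moved. The work goes in short steps, Python scripts to look and compute and a tool call to move; the robot and the scene stay as the last step left them, time stands still between calls to the robot, and variables do not carry over. Pictures are saved under pics/ and viewed, and the job is handed in when it is done.

Besides the shell and the picture viewer there is one more tool, called after "Call:" as name(argument=value, ...) on one line, values as JSON. apply_moves: Moves the arm, as the interface text tells. Its arguments: {"type":"object","properties":{"motion":{"type":"array"},"hand":{"type":"number"}},"required":["motion"]}

```bash
mkdir -p pics; ls; python3 - <<'E'
from plant import ctrl
import cv2,numpy as np
print(ctrl.get_obs())
for n in ["side","top"]:
    p,d=ctrl.snapshot(n); cv2.imwrite(f"pics/{n}0.png",p); np.savez(f"{n}0.npz",p=p,d=d); m=ctrl.camera_model(n); print(n,m)
print(ctrl.hold_point_z)
E
```

```text
pics
{'clock': 0.0, 'joint_pos': array([ 8.68661516e+01,  2.05922520e+01,  6.33284660e-01, -1.95415264e-02,
       -7.01356420e+01, -1.65069462e+01]), 'qvel': array([-0.07078938, -0.02358337, -0.02925297,  0.06804697, -0.06528723,
       -0.04378646]), 'tau': array([ 2.71109166e-03, -5.82714236e+01,  2.93059194e+01,  6.99727759e+00,
        6.92254049e-03, -1.33643566e-04]), 'tool_pos': array([0.22674634, 0.63525423, 0.22561157]), 'orientation': array([-1.79990729e+02, -9.59299152e-02, -1.09647458e+02]), 'force': array([ 1.18278346, -0.34869835, -0.17725784]), 'moment': array([ 0.01551089, -0.02812896, -0.01601279]), 'opening': 0.08774892195768712}
side {'fx': 495.7783629715336, 'fy': 495.7783629715336, 'cx': 275.23667188295275, 'cy': 212.51541558207686, 'cam_to_world': array([[ 0.91854582, -0.25317768,  0.30360275,  0.14038165],
       [-0.39488779, -0.55196888,  0.73443447, -0.83474685],
       [-0.01836315, -0.79450074, -0.60698548,  0.80809067],
       [ 0.        ,  0.        ,  0.        ,  1.        ]])}
top {'fx': 390.057897862379, 'fy': 390.057897862379, 'cx': 280.4830234276095, 'cy': 211.01458674215672, 'cam_to_world': array([[-0.02710672, -0.99238606,  0.12014629,  0.32548179],
       [-0.99945771,  0.02465768, -0.02182408,  0.02059006],
       [ 0.01869539, -0.12067271, -0.99251629,  1.25278116],
       [ 0.        ,  0.        ,  0.        ,  1.        ]])}
0.0188
```

View pics/side0.png

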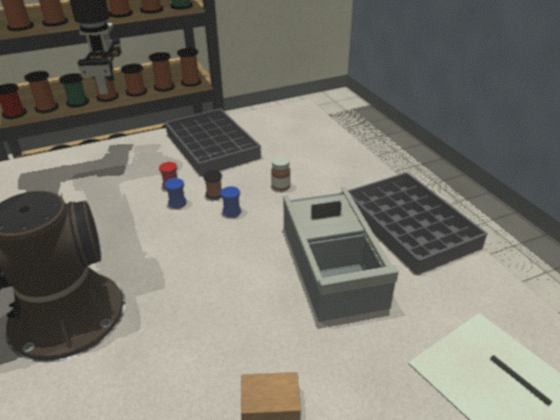

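View pics/top0.png

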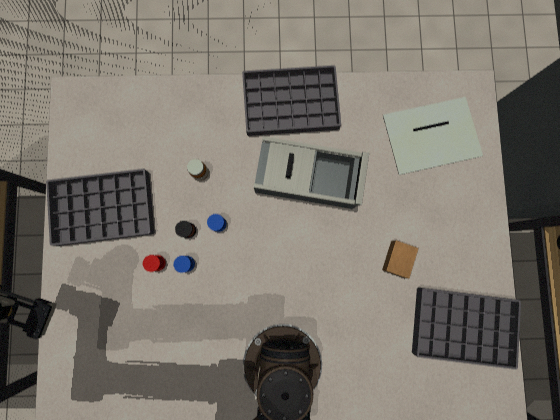

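Candidates for the spool in the top view are black (185,229), blue (217,223), blue (184,264) and red (153,263). In the side view the black one at (214,184) shows copper wire between black flanges, so I choose it. The case's well is at the right, towards world -y. The jar is at (196,169) and the carton at (401,259).

```bash
cat > h.py <<'E'
import numpy as np,cv2
from plant import ctrl
def cloud(n,d,T=None):
    m=ctrl.camera_model(n); T=m["cam_to_world"] if T is None else T
    v,u=np.mgrid[:420,:560]
    P=np.stack([(u-m["cx"])/m["fx"]*d,(v-m["cy"])/m["fy"]*d,d],-1)
    W=P@T[:3,:3].T+T[:3,3]; W[d==0]=np.nan
    return W
E
python3 - <<'E'
from h import *
out=[]
z=np.load("side0.npz"); W=cloud("side",z["d"])
z2=np.load("top0.npz"); W2=cloud("top",z2["d"])
def st(W,c,r,s=2):
    return np.nanmedian(W[r-s:r+s+1,c-s:c+s+1].reshape(-1,3),axis=0).round(4)
for n,c,r in [("spool",185,229),("blue",217,223),("blue2",184,264),("red",153,263),("jar",196,169),("carton",401,259),("pull",290,166),("bench",230,300),("welfloor",333,175),("panel",268,150),("door",275,180)]:
    print(n,st(W2,c,r))
print("side spool",st(W,214,176),"pull",st(W,326,210))
# spool top blob
M=(abs(W2[...,2]-0.066)<0.012); 
n,l,s,cn=cv2.connectedComponentsWithStats(M.astype(np.uint8))
for i in range(1,n):
    if 60<s[i,4]: print(s[i],cn[i].round(1),np.nanmean(W2[l==i],0).round(4))
# case mask z>.07
M=(W2[...,2]>0.075)&(W2[...,2]<.14)
n,l,s,cn=cv2.connectedComponentsWithStats(M.astype(np.uint8))
for i in range(1,n):
    if s[i,4]>800:
        P=W2[l==i]; print(s[i],cv2.minAreaRect(P[:,:2].astype(np.float32)*1000))
M=(W2[...,2]>0.117)&(W2[...,2]<.14)
n,l,s,cn=cv2.connectedComponentsWithStats(M.astype(np.uint8))
for i in range(1,n):
    if s[i,4]>20:
        P=W2[l==i]; print(s[i],P.mean(0).round(4),cv2.minAreaRect(P[:,:2].astype(np.float32)*1000))
a=cv2.resize(z2["p"][140:280,140:380],None,fx=3,fy=3,interpolation=cv2.INTER_CUBIC); cv2.imwrite("pics/crop_top.png",a)
a=cv2.resize(z["p"][150:330,150:410],None,fx=3,fy=3,interpolation=cv2.INTER_CUBIC); cv2.imwrite("pics/crop_side.png",a)
E
```

```text
spool [0.4213 0.2857 0.0661]
blue [0.437  0.1888 0.0661]
blue2 [0.3162 0.2885 0.0659]
red [0.3217 0.3808 0.0663]
jar [0.602  0.2485 0.085 ]
carton [ 0.3131 -0.3733  0.0499]
pull [ 0.5961 -0.0358  0.1292]
bench [ 0.1998  0.1594 -0.0005]
welfloor [ 0.5906 -0.181   0.0059]
panel [0.6557 0.0281 0.0886]
door [0.56   0.0091 0.0963]
side spool [0.4232 0.2814 0.0682] pull [ 0.5942 -0.0416  0.1191]
[317 152  38  40  94] [341.9 164.3] [ 0.6118 -0.2014  0.0644]
[254 189 103  19 133] [305.5 198.1] [ 0.5075 -0.0836  0.0654]
[207 214  17  17 232] [215.1 222.3] [0.4395 0.1947 0.0654]
[175 221  18  17 237] [183.5 229. ] [0.4216 0.2905 0.0654]
[143 255  18  17 244] [151.2 263.2] [0.3212 0.3864 0.0654]
[173 256  18  17 241] [181.9 264.1] [0.3161 0.2947 0.0655]
[ 254  137  115   70 4195] ((585.7008056640625, -99.84661865234375), (326.28533935546875, 161.816162109375), 78.97065734863281)
[286 154   8  24 112] [ 0.5971 -0.0339  0.1298] ((597.150634765625, -33.84545135498047), (13.584620475769043, 68.00911712646484), 79.05912780761719)
```

View pics/crop_top.png

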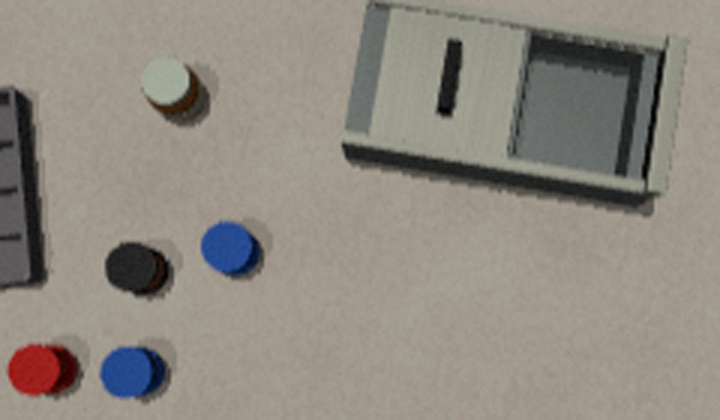

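View pics/crop_side.png

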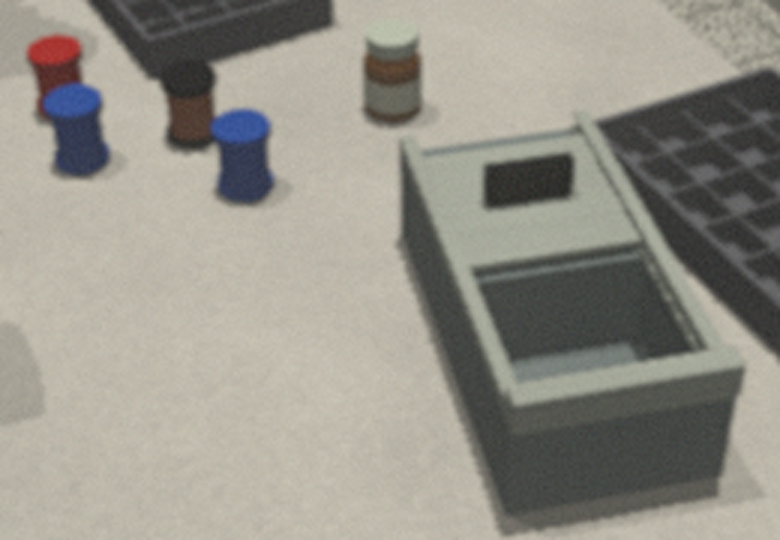

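Call:
apply_moves(motion=[[[1,-2,0],-4],[[3,-5.5,0],-12],[[5,-9,0],-20],[[7.5,-13,0],-28.5],[[10,-17.5,0],-37],[[12.5,-22,0],-45.5],[[14.5,-26,0],-54],[[16.5,-29.5,0],-62.5],[[18.5,-32.5,0],-71],[[19.5,-34.5,0],-79]])

```text
clock: 1.1
tool_pos: [0.4227, 0.2885, 0.2265]
orientation: [-180.0, -0.0, 170.9]
force: [-0.5, 0.9, -0.1]
opening: 0.088
```

Call:
apply_moves(motion=[[[0,0,0],-2.4],[[0,0,0],-2.4],[[0,0,0],-2.4]])

```text
clock: 1.4
tool_pos: [0.4218, 0.2907, 0.2264]
orientation: [-180.0, -0.0, 169.0]
force: [-0.6, 0.4, 0.3]
opening: 0.0876
```

```bash
python3 - <<'E'
from h import *
from scipy.spatial.transform import Rotation as R
o=ctrl.get_obs(); print(o["clock"],o["tool_pos"],o["orientation"],o["joint_pos"],o["force"])
p,d=ctrl.snapshot("wrist"); m=ctrl.camera_model("wrist"); print(m)
T=np.eye(4);T[:3,:3]=R.from_euler("xyz",o["orientation"],degrees=True).as_matrix();T[:3,3]=o["tool_pos"]
T=T@m["tool_from_camera"]; np.savez("w1.npz",p=p,d=d,T=T); cv2.imwrite("pics/w1.png",p)
W=cloud("wrist",d,T)
M=(abs(W[...,2]-0.066)<0.008)
n,l,s,cn=cv2.connectedComponentsWithStats(M.astype(np.uint8))
for i in range(1,n):
    if 300<s[i,4]: print(s[i],cn[i].round(1),W[l==i].mean(0).round(4),cv2.minEnclosingCircle(W[l==i][:,:2].astype(np.float32)*1000))
E
```

```text
1.4 [0.42178689 0.29071163 0.22638736] [-1.79987423e+02 -1.26613846e-02  1.69046212e+02] [ 5.65587213e+01  5.13747063e+00 -1.95364995e+01 -7.57929420e-03
 -6.53424935e+01 -6.75093445e+01] [-0.56118186  0.37785544  0.26722991]
{'fx': 375.40696008517847, 'fy': 375.40696008517847, 'cx': 282.6748467348182, 'cy': 206.6896270949719, 'tool_from_camera': array([[ 9.99999826e-01,  4.54728374e-04,  3.76831693e-04,
        -9.60267833e-04],
       [-5.44795066e-04,  9.56610683e-01,  2.91368674e-01,
        -7.89479889e-02],
       [-2.27987620e-04, -2.91368829e-01,  9.56610764e-01,
        -1.58566886e-01],
       [ 0.00000000e+00,  0.00000000e+00,  0.00000000e+00,
         1.00000000e+00]])}
[ 205   43   65   67 3395] [236.8  76. ] [0.4414 0.1938 0.0663] ((441.67926025390625, 194.19317626953125), 25.972370147705078)
[ 371  138   63   61 2878] [402.3 167.9] [0.3184 0.2937 0.0663] ((317.7801818847656, 294.8526306152344), 26.07080078125)
[ 48 154  50  57 671] [ 81.4 176. ] [0.5936 0.2485 0.0632] ((610.2366943359375, 252.32568359375), 26.092483520507812)
[ 252  157   59   59 2685] [281.6 185.8] [0.4234 0.2896 0.0664] ((423.5250244140625, 290.8556213378906), 26.106754302978516)
[383 237  53  34 714] [412.6 248.8] [0.3163 0.371  0.0657] ((320.126953125, 382.4417419433594), 25.2343692779541)
```

View pics/w1.png

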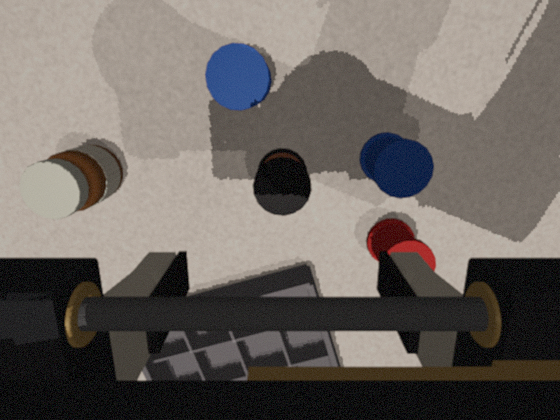

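The wrist view shows the black-flanged copper spool at (282,186), between the jaws. Its fitted radius is 26 mm and its top is at z 0.066, as expected, so I go down and grip the top flange.

Call:
apply_moves(motion=[[[0.1,0,-3],0],[[0.15,0,-7],0],[[0.15,0,-11],0],[[0.15,0,-14],0],[[0.15,0,-16],0],[[0.15,0,-17.5],0],[[0.15,0,-18.5],0],[[0.15,0,-18.5],0]])

```text
clock: 2.25
tool_pos: [0.4227, 0.2904, 0.0403]
orientation: [-179.9, -0.1, 169.0]
force: [0.1, 0.0, 1.2]
opening: 0.0878
```

Call:
apply_moves(motion=[[[0,0,0],0],[[0,0,0],0],[[0,0,0],0],[[0,0,0],0],[[0,0,0],0],[[0,0,0],0],[[0,0,0],0],[[0,0,0],0]], hand=4.0)

```text
clock: 3.05
tool_pos: [0.4234, 0.2909, 0.0419]
orientation: [180.0, 0.0, 169.0]
force: [-3.8, -0.0, 4.7]
opening: 0.0512
```

Call:
apply_moves(motion=[[[0,0,1],0],[[0,0,3],0],[[0,0,6],0],[[0,0,10],0],[[0,0,14],0],[[0,-1,17],0],[[1,-3,18],0],[[2,-6,18],0],[[3.5,-10,18],0],[[5,-14,18],0]])

```text
clock: 4.05
tool_pos: [0.4731, 0.1493, 0.2218]
orientation: [180.0, -0.0, 169.0]
force: [1.9, -0.2, -3.2]
opening: 0.051
```

Call:
apply_moves(motion=[[[1.5,-4,0],0],[[3,-8,0],0],[[4.5,-12,0],0],[[6,-16,0],0],[[7.5,-20,0],0],[[8.5,-24,0],0],[[9.3,-27.5,0],0],[[9.6,-30,0],0],[[9.8,-31.5,0],0],[[9.8,-31.5,0],0]])

```text
clock: 5.05
tool_pos: [0.5709, -0.1659, 0.2211]
orientation: [-180.0, -0.1, 168.8]
force: [-0.6, -0.2, -3.1]
opening: 0.0509
```

```bash
cat >> h.py <<'E'
from scipy.spatial.transform import Rotation as R
def wrist(name):
    o=ctrl.get_obs(); p,d=ctrl.snapshot("wrist"); m=ctrl.camera_model("wrist")
    T=np.eye(4);T[:3,:3]=R.from_euler("xyz",o["orientation"],degrees=True).as_matrix();T[:3,3]=o["tool_pos"]
    T=T@m["tool_from_camera"]; np.savez(name+".npz",p=p,d=d,T=T); cv2.imwrite(f"pics/{name}.png",p)
    return o,p,d,cloud("wrist",d,T)
E
python3 - <<'E'
from h import *
o,p,d,W=wrist("w2"); print(o["clock"],o["tool_pos"],o["orientation"],o["force"],o["opening"])
p,d=ctrl.snapshot("side"); cv2.imwrite("pics/side1.png",p); np.savez("side1.npz",p=p,d=d)
E
```

```text
5.05 [ 0.57090404 -0.16590341  0.2210775 ] [-1.79984783e+02 -7.77661676e-02  1.68825788e+02] [-0.55938964 -0.21182755 -3.06099177] 0.05086273174175212
```

View pics/w2.png

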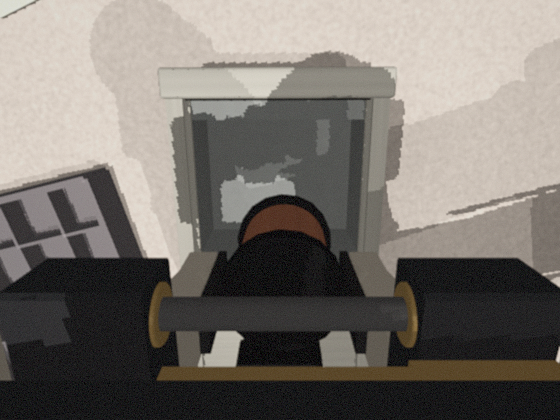

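View pics/side1.png

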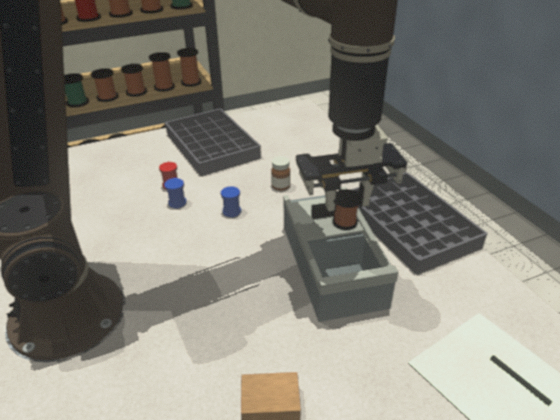

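The side view shows the spool held upright over the case. The wrist view shows the jamb (160–396, 68–98), with the tracks running down at about u 185 and u 375. I refine the case pose from this cloud.

```bash
python3 - <<'E'
from h import *
z=np.load("w2.npz"); W=cloud("wrist",z["d"],z["T"])
th=np.deg2rad(-11.03); ex=np.array([np.cos(th),np.sin(th)]); ey=np.array([-np.sin(th),np.cos(th)]); c0=np.array([.5863,-.0969])
rel=W[...,:2]-c0; cx=rel@ex; cy=rel@ey; Z=W[...,2]
J=(abs(Z-.115)<.005); J[110:]=False
print("jamb z",np.median(Z[J]), "x",np.percentile(cx[J],[1,50,99]).round(4),"y",np.percentile(cy[J],[1,50,99]).round(4), J.sum())
r=cv2.minAreaRect(W[J][:,:2].astype(np.float32)*1000); print(r)
T=(abs(Z-.102)<.004); T[:105]=False; T[240:]=False
for s in (-1,1):
    m=T&(np.sign(cx)==s)&(abs(cx)<.1)
    print("track",s,m.sum(),np.median(Z[m]),np.percentile(cx[m],[2,50,98]).round(4),"slope",np.polyfit(cy[m],cx[m],1))
F=(abs(Z-.006)<.004)&(abs(cx)<.075)&(cy>-.14)&(cy<0); print("floor",np.median(Z[F]),np.percentile(cx[F],[1,99]),np.percentile(cy[F],[1,99]))
# combined from first-side & top
E
```

```text
jamb z 0.11524770911434529 x [-0.0752  0.0018  0.0802] y [-0.1659 -0.1562 -0.1453] 7627
((559.2457275390625, -250.34727478027344), (21.23482894897461, 159.96417236328125), 78.94273376464844)
track -1 2271 0.10248641687347654 [-0.0773 -0.0712 -0.0655] slope [-0.00122639 -0.07134118]
track 1 2282 0.1024493403912643 [0.0703 0.0761 0.0822] slope [-0.00100284  0.0759828 ]
floor 0.006540510567079161 [-0.06696123  0.07190546] [-0.12407348 -0.01411451]
```

Call:
apply_moves(motion=[[[0.2,-0.1,-2],0],[[0.4,-0.1,-5],0],[[0.4,-0.1,-8],0],[[0.4,-0.1,-11],0],[[0.4,-0.1,-13.5],0],[[0.4,-0.1,-15.5],0],[[0.4,-0.1,-16.5],0],[[0.4,-0.1,-17],0],[[0.4,-0.1,-17.2],0],[[0.4,-0.1,-17.2],0]])

```text
clock: 6.15
tool_pos: [0.576, -0.1651, 0.0503]
orientation: [180.0, 0.1, 169.0]
force: [-0.4, -0.1, -2.7]
opening: 0.0512
```

```bash
python3 - <<'E'
from h import *
o,p,d,W=wrist("w3"); print(o["clock"],o["tool_pos"],o["orientation"],o["force"],o["opening"])
p,d=ctrl.snapshot("side"); a=cv2.resize(p[130:330,240:420],None,fx=3,fy=3); cv2.imwrite("pics/side2.png",a)
E
```

```text
6.15 [ 0.57600015 -0.16507172  0.05033379] [1.79991094e+02 6.89171626e-02 1.68986399e+02] [-0.36444814 -0.13050978 -2.68509471] 0.05120640051539883
```

View pics/w3.png

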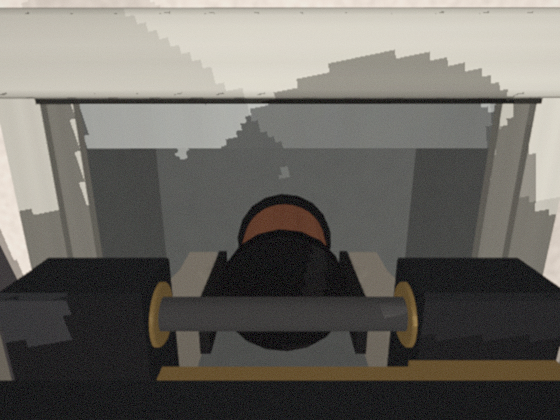

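View pics/side2.png

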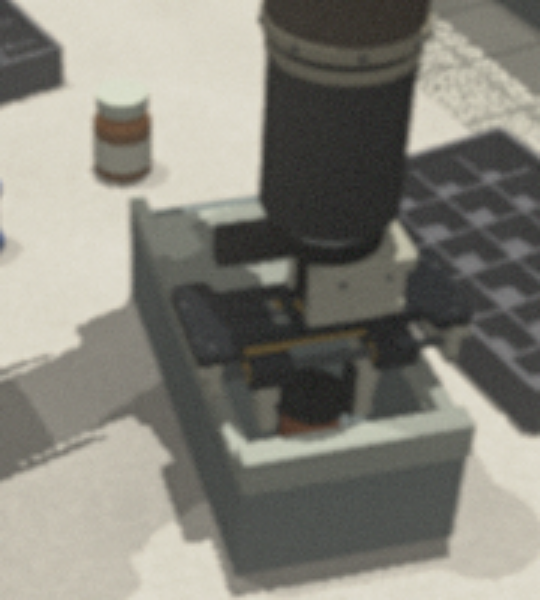

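The spool hangs inside the well, with room around the fingers on both sides. I lower it to touch.

Call:
apply_moves(motion=[[[0,0,-0.1],0],[[0,0,-0.2],0],[[0,0,-0.2],0]])

```text
clock: 6.55
tool_pos: [0.5757, -0.1654, 0.048]
orientation: [180.0, 0.0, 169.0]
force: [-0.1, 1.1, -0.3]
opening: 0.0511
```

Call:
apply_moves(motion=[[[0,0,-0.1],0],[[0,0,-0.1],0]])

```text
clock: 6.75
tool_pos: [0.5757, -0.1655, 0.0478]
orientation: [-180.0, 0.1, 169.0]
force: [-3.2, 1.3, 8.5]
opening: 0.051
```

The upward force shows it has touched the floor, so I open partially.

Call:
apply_moves(motion=[[[0,0,0],0],[[0,0,0],0],[[0,0,0],0],[[0,0,0],0],[[0,0,0],0]], hand=6.0)

```text
clock: 7.25
tool_pos: [0.5754, -0.1653, 0.0465]
orientation: [-180.0, -0.0, 169.0]
force: [0.3, -0.7, 0.8]
opening: 0.0599
```

Call:
apply_moves(motion=[[[0,0,0.5],0],[[0,0,2],0],[[0,0,4.5],0],[[0,0,8],0],[[0,0,12],0],[[0,0,15],0],[[0,0,16],0],[[0,0,16],0]])

```text
clock: 8.05
tool_pos: [0.5762, -0.1653, 0.2086]
orientation: [180.0, 0.2, 169.0]
force: [0.2, -0.5, -0.7]
opening: 0.0602
```

```bash
python3 - <<'E'
from h import *
o,p,d,W=wrist("w4"); print(o["clock"],o["tool_pos"],o["orientation"],o["force"],o["opening"])
p,d=ctrl.snapshot("side"); a=cv2.resize(p[130:330,240:420],None,fx=3,fy=3); cv2.imwrite("pics/side3.png",a)
E
```

```text
8.05 [ 0.57624459 -0.16531215  0.20864435] [179.96073642   0.21010007 168.96954721] [ 0.15139923 -0.53837747 -0.71472398] 0.06020936668614366
```

View pics/w4.png

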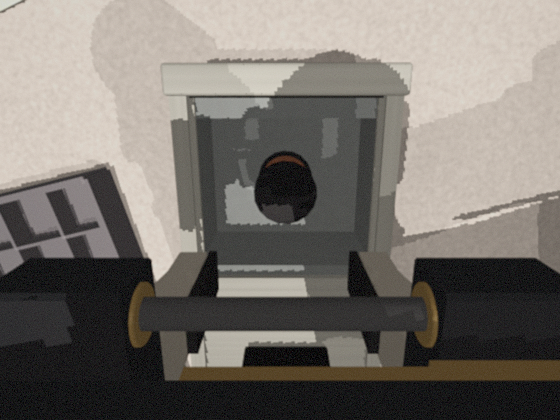

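View pics/side3.png

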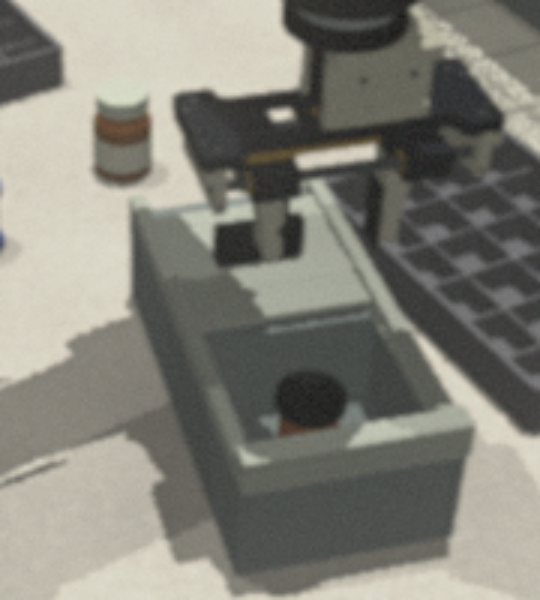

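The spool stands upright and free in the well, at (286,187) in the wrist view. Next I shut the fingers and go behind the pull.

Call:
apply_moves(motion=[[[0.5,2,0],0],[[1,5,0],0],[[1.7,9,0],0],[[2.4,12.5,0],0],[[2.9,15.2,0],0],[[3.2,16.6,0],0],[[3.2,16.6,0],0],[[3.2,16.6,0],0]], hand=0)

```text
clock: 8.95
tool_pos: [0.6068, 0.0005, 0.2053]
orientation: [-179.9, -0.1, 169.0]
force: [-0.2, -0.2, 0.0]
opening: 0.0029
```

```bash
python3 - <<'E'
from h import *
o,p,d,W=wrist("w5"); print(o["clock"],o["tool_pos"],o["orientation"],o["force"],o["opening"])
th=np.deg2rad(-11.04); ex=np.array([np.cos(th),np.sin(th)]); ey=np.array([-np.sin(th),np.cos(th)]); c0=np.array([.5887,-.0974])
def rep(W,t):
    rel=W[...,:2]-c0; cx=rel@ex; cy=rel@ey; Z=W[...,2]
    for n,m in [("pull",(abs(Z-.131)<.003)&(abs(cx)<.06)&(abs(cy-.06)<.03)),("spool",(abs(Z-.072)<.006)&(abs(cx)<.05)&(abs(cy+.07)<.045))]:
        if m.sum(): print(t,n,m.sum(),np.median(Z[m]),np.percentile(cx[m],[2,98]).round(4),np.percentile(cy[m],[2,98]).round(4))
rep(W,"wrist")
p,d=ctrl.snapshot("side"); rep(cloud("side",d),"side"); cv2.imwrite("pics/side4.png",cv2.resize(p[130:330,240:420],None,fx=3,fy=3))
print("tcp case",(o["tool_pos"][:2]-c0)@ex,(o["tool_pos"][:2]-c0)@ey)
E
```

```text
8.95 [6.06820166e-01 4.51093358e-04 2.05336077e-01] [-1.79939463e+02 -1.14717550e-01  1.68986525e+02] [-0.21709791 -0.19941138  0.01760214] 0.0028837518736651965
wrist pull 2411 0.1308586176686716 [-0.0333  0.0329] [0.0567 0.07  ]
side pull 140 0.13157717753155307 [-0.0361  0.0301] [0.0532 0.07  ]
side spool 365 0.07356933747525274 [-0.0266  0.0208] [-0.0951 -0.0473]
tcp case -0.0009530924351552841 0.09951014276224586
```

View pics/w5.png

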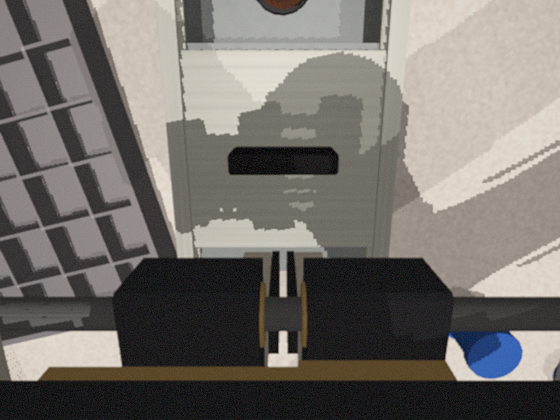

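View pics/side4.png

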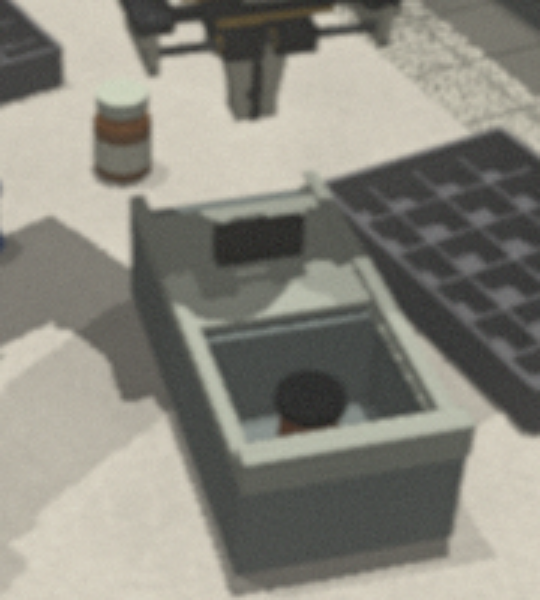

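The pull spans case y 0.057 to 0.070, so the door is at about 0.129. I go down behind it.

Call:
apply_moves(motion=[[[0,0,-2],0],[[0.1,0,-5],0],[[0.1,0,-8],0],[[0.1,0,-9.5],0],[[0.1,0,-10],0],[[0.1,0,-10],0],[[0.1,0,-10],0]])

```text
clock: 9.75
tool_pos: [0.6091, 0.0004, 0.1076]
orientation: [180.0, 0.1, 168.9]
force: [0.8, -0.3, -0.2]
opening: 0.0004
```

Call:
apply_moves(motion=[[[-0.1,-0.5,0],0],[[-0.2,-1.0,0],0],[[-0.29,-1.5,0],0],[[-0.38,-2.0,0],0],[[-0.48,-2.5,0],0],[[-0.58,-3.0,0],0],[[-0.68,-3.5,0],0],[[-0.78,-4.0,0],0],[[-0.88,-4.5,0],0],[[-0.97,-5.0,0],0]])

```text
clock: 10.75
tool_pos: [0.599, -0.0487, 0.1071]
orientation: [179.9, 0.1, 169.0]
force: [-2.1, 6.3, 2.6]
opening: 0.0002
```

Call:
apply_moves(motion=[[[-0.13,-0.7,0],0],[[-0.27,-1.4,0],0],[[-0.41,-2.1,0],0],[[-0.54,-2.8,0],0],[[-0.68,-3.5,0],0],[[-0.82,-4.2,0],0],[[-0.96,-4.9,0],0],[[-1.07,-5.5,0],0],[[-1.17,-6.0,0],0],[[-1.21,-6.2,0],0]])

```text
clock: 11.75
tool_pos: [0.5869, -0.1111, 0.107]
orientation: [179.9, 0.1, 169.0]
force: [-1.2, 5.5, 3.4]
opening: 0.0003
```

```bash
python3 - <<'E'
from h import *
o,p,d,W=wrist("w6"); print(o["clock"],o["tool_pos"],o["orientation"],o["force"])
th=np.deg2rad(-11.04); ex=np.array([np.cos(th),np.sin(th)]); ey=np.array([-np.sin(th),np.cos(th)]); c0=np.array([.5887,-.0974])
rel=W[...,:2]-c0; cx=rel@ex; cy=rel@ey; Z=W[...,2]
m=(abs(Z-.131)<.003)&(abs(cx)<.034)&(cy<0.0)&(cy>-.1)
if m.sum(): print(m.sum(),np.percentile(cy[m],[2,98]))
print("tcp case",(o["tool_pos"][:2]-c0)@ex,(o["tool_pos"][:2]-c0)@ey, "push", o["force"][:2]@ey)
E
```

```text
11.75 [ 0.5869226  -0.11112677  0.10701419] [1.79939127e+02 5.96621093e-02 1.68950541e+02] [-1.1725309   5.48272523  3.35808897]
4240 [-0.0394251  -0.02391772]
tcp case 0.0008840911665129334 -0.013813103544525154 push 5.1567275336461815
```

View pics/w6.png

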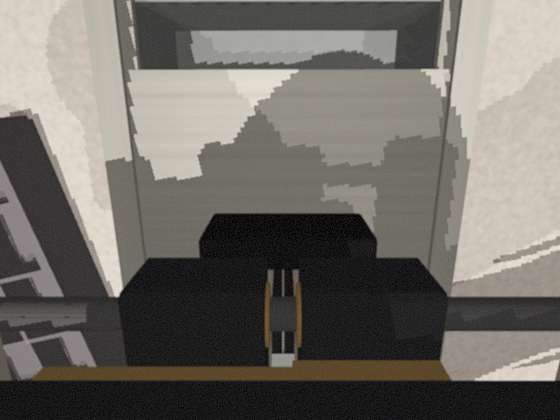

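The pull is pressed by the fingers and the door is at about 0.034. I go slowly to about 0.013, then feel for the strip.

Call:
apply_moves(motion=[[[-0.06,-0.3,0],0],[[-0.12,-0.6,0],0],[[-0.18,-0.9,0],0],[[-0.24,-1.2,0],0],[[-0.3,-1.5,0],0],[[-0.35,-1.8,0],0],[[-0.39,-2.0,0],0],[[-0.4,-2.05,0],0]])

```text
clock: 12.6
tool_pos: [0.583, -0.1317, 0.107]
orientation: [180.0, 0.1, 169.0]
force: [0.8, 5.6, 3.4]
opening: 0.0005
```

Call:
apply_moves(motion=[[[-0.01,-0.05,0],0],[[-0.02,-0.1,0],0],[[-0.03,-0.15,0],0],[[-0.04,-0.2,0],0]])

```text
clock: 13.0
tool_pos: [0.5826, -0.1338, 0.1067]
orientation: [180.0, 0.0, 169.0]
force: [1.1, 4.1, 3.0]
opening: 0.0004
```

Call:
apply_moves(motion=[[[-0.01,-0.05,0],0],[[-0.02,-0.1,0],0],[[-0.03,-0.15,0],0],[[-0.04,-0.2,0],0]])

```text
clock: 13.4
tool_pos: [0.5821, -0.1358, 0.1066]
orientation: [180.0, 0.0, 169.0]
force: [2.7, 3.3, 2.5]
opening: 0.0005
```

Call:
apply_moves(motion=[[[-0.01,-0.05,0],0],[[-0.02,-0.1,0],0],[[-0.03,-0.15,0],0],[[-0.03,-0.15,0],0]])

```text
clock: 13.8
tool_pos: [0.5817, -0.1374, 0.1066]
orientation: [180.0, 0.0, 169.0]
force: [3.0, 2.6, 2.1]
opening: 0.0003
```

Call:
apply_moves(motion=[[[-0.01,-0.05,0],0],[[-0.02,-0.1,0],0],[[-0.03,-0.15,0],0],[[-0.03,-0.15,0],0]])

```text
clock: 14.2
tool_pos: [0.5814, -0.1388, 0.1066]
orientation: [180.0, 0.0, 169.0]
force: [3.5, 4.0, 1.6]
opening: 0.0006
```

Call:
apply_moves(motion=[[[-0.01,-0.05,0],0],[[-0.02,-0.1,0],0],[[-0.03,-0.15,0],0],[[-0.03,-0.15,0],0]])

```text
clock: 14.6
tool_pos: [0.5811, -0.1403, 0.1065]
orientation: [180.0, 0.0, 169.0]
force: [3.7, 4.1, 2.3]
opening: 0.0005
```

Call:
apply_moves(motion=[[[-0.01,-0.05,0],0],[[-0.02,-0.1,0],0],[[-0.03,-0.15,0],0],[[-0.03,-0.15,0],0]])

```text
clock: 15.0
tool_pos: [0.5808, -0.1418, 0.1065]
orientation: [180.0, 0.0, 169.0]
force: [2.8, 3.6, 2.2]
opening: 0.0003
```

Call:
apply_moves(motion=[[[-0.01,-0.05,0],0],[[-0.02,-0.1,0],0],[[-0.03,-0.15,0],0],[[-0.03,-0.15,0],0]])

```text
clock: 15.4
tool_pos: [0.5805, -0.1433, 0.1065]
orientation: [180.0, 0.0, 169.0]
force: [3.6, 3.8, 1.6]
opening: 0.0002
```

Call:
apply_moves(motion=[[[-0.01,-0.05,0],0],[[-0.02,-0.1,0],0],[[-0.03,-0.15,0],0],[[-0.03,-0.15,0],0]])

```text
clock: 15.8
tool_pos: [0.5802, -0.1448, 0.1065]
orientation: [180.0, 0.0, 169.0]
force: [3.5, 3.4, 2.0]
opening: 0.0004
```

Call:
apply_moves(motion=[[[-0.01,-0.05,0],0],[[-0.02,-0.1,0],0],[[-0.03,-0.15,0],0],[[-0.03,-0.15,0],0]])

```text
clock: 16.2
tool_pos: [0.5799, -0.1463, 0.1065]
orientation: [180.0, 0.0, 169.0]
force: [3.7, 3.2, 2.2]
opening: 0.0004
```

Call:
apply_moves(motion=[[[-0.01,-0.05,0],0],[[-0.02,-0.1,0],0],[[-0.03,-0.15,0],0],[[-0.03,-0.15,0],0]])

```text
clock: 16.6
tool_pos: [0.5796, -0.1478, 0.1065]
orientation: [180.0, 0.0, 169.0]
force: [3.0, 3.6, 1.5]
opening: 0.0003
```

Call:
apply_moves(motion=[[[-0.01,-0.05,0],0],[[-0.02,-0.1,0],0],[[-0.03,-0.15,0],0],[[-0.03,-0.15,0],0]])

```text
clock: 17.0
tool_pos: [0.5793, -0.1494, 0.1065]
orientation: [180.0, 0.0, 169.0]
force: [3.1, 3.8, 1.2]
opening: 0.0005
```

Call:
apply_moves(motion=[[[-0.01,-0.05,0],0],[[-0.02,-0.1,0],0],[[-0.03,-0.15,0],0],[[-0.03,-0.15,0],0]])

```text
clock: 17.4
tool_pos: [0.579, -0.1508, 0.1065]
orientation: [180.0, 0.0, 169.0]
force: [2.9, 3.8, 3.0]
opening: 0.0004
```

Call:
apply_moves(motion=[[[-0.01,-0.05,0],0],[[-0.02,-0.1,0],0],[[-0.03,-0.15,0],0],[[-0.03,-0.15,0],0]])

```text
clock: 17.8
tool_pos: [0.5786, -0.1523, 0.1065]
orientation: [180.0, 0.0, 169.0]
force: [2.9, 3.9, 1.3]
opening: 0.0006
```

Call:
apply_moves(motion=[[[-0.01,-0.05,0],0],[[-0.02,-0.1,0],0],[[-0.03,-0.15,0],0],[[-0.03,-0.15,0],0]])

```text
clock: 18.2
tool_pos: [0.5785, -0.1532, 0.1065]
orientation: [179.9, 0.0, 169.0]
force: [4.0, 6.7, 2.9]
opening: 0.0007
```

Call:
apply_moves(motion=[[[-0.01,-0.05,0],0],[[-0.01,-0.05,0],0]])

```text
clock: 18.4
tool_pos: [0.5785, -0.1532, 0.1065]
orientation: [179.9, 0.0, 169.0]
force: [3.0, 9.4, 2.6]
opening: 0.0009
```

Call:
apply_moves(motion=[[[-0.01,-0.05,0],0],[[-0.01,-0.05,0],0]])

```text
clock: 18.6
tool_pos: [0.5785, -0.1532, 0.1065]
orientation: [179.9, 0.0, 169.0]
force: [2.3, 12.6, 2.9]
opening: 0.0005
```

I have felt the strip: the TCP has stopped and the force is climbing by about 3 N per 0.5 mm. Next I build up to about 19 N at the wrist (about 15 N plus friction) and hold.

Call:
apply_moves(motion=[[[-0.01,-0.05,0],0],[[-0.02,-0.1,0],0],[[-0.02,-0.1,0],0]])

```text
clock: 18.9
tool_pos: [0.5785, -0.1533, 0.1065]
orientation: [179.8, 0.1, 169.0]
force: [3.9, 17.7, 4.4]
opening: 0.0005
```

Call:
apply_moves(motion=[[[0,0,0],0],[[0,0,0],0],[[0,0,0],0],[[0,0,0],0],[[0,0,0],0],[[0,0,0],0]])

```text
clock: 19.5
tool_pos: [0.5785, -0.1533, 0.1065]
orientation: [179.8, 0.1, 169.0]
force: [3.2, 16.7, 4.4]
opening: 0.0004
```

Call:
apply_moves(motion=[[[-0.01,-0.04,0],0],[[-0.01,-0.04,0],0],[[-0.01,-0.04,0],0],[[-0.01,-0.04,0],0],[[-0.01,-0.04,0],0],[[-0.01,-0.04,0],0],[[-0.01,-0.04,0],0],[[-0.01,-0.04,0],0],[[-0.01,-0.04,0],0],[[-0.01,-0.04,0],0]])

```text
clock: 20.5
tool_pos: [0.5785, -0.1533, 0.1065]
orientation: [179.8, 0.1, 169.0]
force: [3.0, 19.0, 5.1]
opening: 0.0002
```

Call:
apply_moves(motion=[[[0,0,0],0],[[0,0,0],0],[[0,0,0],0]])

```text
clock: 20.8
tool_pos: [0.5785, -0.1533, 0.1065]
orientation: [179.8, 0.1, 169.0]
force: [3.3, 18.7, 4.9]
opening: 0.0001
```

Now I back off along case +y, gently and straight.

Call:
apply_moves(motion=[[[0.02,0.1,0],0],[[0.04,0.2,0],0],[[0.06,0.3,0],0],[[0.1,0.5,0],0],[[0.2,1.0,0],0],[[0.4,2.0,0],0],[[0.6,3.0,0],0],[[0.7,3.5,0],0]])

```text
clock: 21.6
tool_pos: [0.5848, -0.1202, 0.1065]
orientation: [-180.0, -0.0, 169.0]
force: [0.3, -0.1, 0.1]
opening: 0.0006
```

Call:
apply_moves(motion=[[[0,0,2],0],[[0,0,5],0],[[0.2,1,9],0],[[0.5,3,13],0],[[0.9,6,16],0],[[1.2,9,17],0],[[1.2,11,17],0],[[1.2,12,17],0],[[1.2,12,17],0]])

```text
clock: 22.5
tool_pos: [0.5964, 0.0, 0.2763]
orientation: [-180.0, -0.0, 169.1]
force: [-0.0, -0.2, 0.2]
opening: 0.0004
```

```bash
python3 - <<'E'
from h import *
o,p,d,W=wrist("w7"); print(o["clock"],o["tool_pos"],o["force"])
th=np.deg2rad(-11.04); ex=np.array([np.cos(th),np.sin(th)]); ey=np.array([-np.sin(th),np.cos(th)]); c0=np.array([.5887,-.0974])
def rep(W,t):
    rel=W[...,:2]-c0; cx=rel@ex; cy=rel@ey; Z=W[...,2]
    m=(abs(Z-.131)<.004)&(abs(cx)<.034)&(cy<0.0)&(cy>-.12)
    if m.sum(): print(t,"pull y",m.sum(),np.percentile(cy[m],[2,98]))
rep(W,"wrist")
for n in ["side","top"]:
    p,d=ctrl.snapshot(n); cv2.imwrite(f"pics/{n}9.png",p); W=cloud(n,d); rep(W,n)
    if n=="top":
        for q,c,r in [("jar",196,169),("carton",401,259)]: print(q,np.nanmedian(W[r-2:r+3,c-2:c+3].reshape(-1,3),axis=0).round(4))
    else: cv2.imwrite("pics/side9.png",cv2.resize(p[130:330,240:420],None,fx=3,fy=3))
E
```

```text
22.5 [5.96428679e-01 4.29294585e-05 2.76251911e-01] [-0.04422676 -0.22771303  0.18908263]
side pull y 181 [-0.08444118 -0.06899851]
top pull y 96 [-0.08092857 -0.06769213]
jar [0.4498 0.123  0.7282]
carton [ 0.313  -0.3736  0.0492]
```

View pics/side9.png

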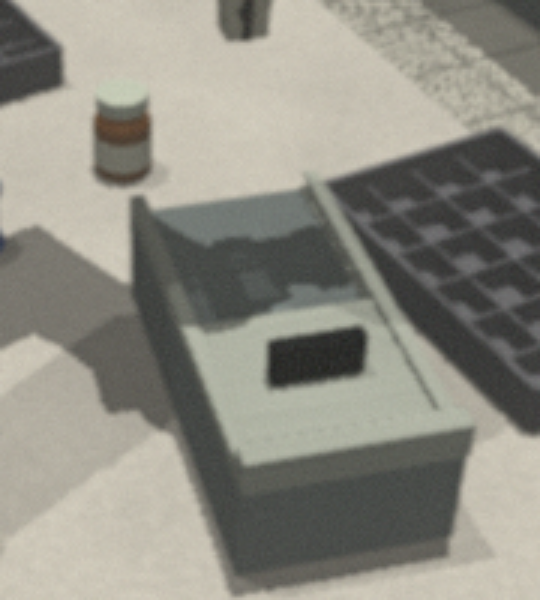

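View pics/w7.png

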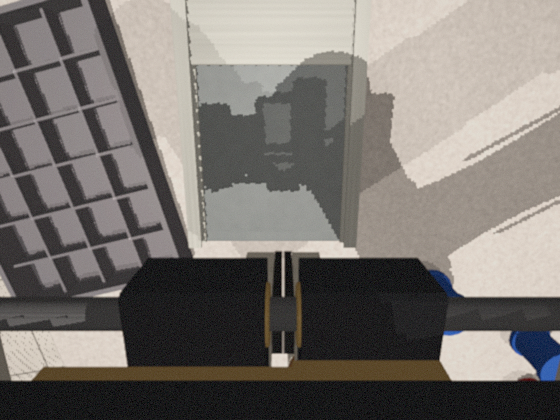

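The side view shows the door shut up to the jamb. The pull is centred at case y of about -0.075, so the joint is at about -0.009. The jar is at the same pixels as before, and the carton reads the same position.

```bash
python3 -c "
from plant import ctrl
print(ctrl.close_job())"
```

```text
the job is handed in; nothing more can be done
None
```

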